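# Unlock and extend the stair duster

## Task

Make the telescoping stair duster in its dock ready for use: push the steel lock post sideways, clear of the grip, until its slide clicks fully open, then squeeze the button on the side of the grip and pull the grip out past the first stop all the way to the second stop. It springs back if let go, so finish while holding it there, fully extended with the button still squeezed. Leave the other things on the table where they are.

Things in the scene. Friction and masses are not known exactly. Their poses are not given: they have to be found in the camera images.
- dock: White board fixed on the table, carrying a telescoping duster lying level in birch saddles: grey brush head, aluminium outer tube, black grip at the free end. All sizes in mm. Pose varies. Origin: on the table straight under the middle of the squeeze button when shut. +x: the way the grip pulls out; +y: the way the lock slide opens, and the button's side. Tube axis: y = 0, 80 above the table
- collar (a point): Centre of the front end of the outer tube's fixed collar (38 across), on the tube axis at dock x = -59, 80 above the table. Saddles (tops 95 above the table, 56 wide) stand behind dock x = -82. The board's top is 14 above the table, the lock slide's rails 22; that cross board spans dock x 45 to 130, y -45 to 121
- grip: Black grip block, 90 long (x), 30 wide (y), 36 tall, on the end of the inner tube; origin at its centre, on the tube axis, 80 above the table, axes as the dock's. A steel nose, 12 across, ends 58 in front of the origin. It moves only along the dock's x
- telescope (a joint): How far the grip is pulled out, m: 0 shut, 0.080 first stop, 0.160 second stop (hard end of travel). With the button out, a catch holds the pole shut and catches it again at the first stop; squeezed, it runs past. No catch at the second stop: a light spring (3 N shut, 5 N fully out; friction 1 N) draws the grip back
- button (a joint): Grey squeeze button, 30 long x 22 tall, in the middle of the grip's +y side, 7 proud (grip and button 37 wide together). m pressed: 0 out, 0.006 fully in, then 1 mm proud; spring 3 to 6 N; the catch is free above 0.0045. One finger on each side of the grip, closing along the dock's y, squeezes it and holds the grip at once
- keeper (a joint): Lock slide, m along the dock's +y: starts between 0 and 0.012, its post in the way of the grip's nose; 0.070 fully open. Friction about 1 N; a spring detent resists from about 0.058 with about 6 N, is passed at 0.065, then snaps the slide on to 0.070 and keeps it there
- keeper_top (a point): Centre of the top of the lock slide's upright steel post, 20 x 20, standing 70 above its 12 thick foot, top 102 above the table, at dock x = 80, dock y = joint keeper
- drink_can: Bystander: drink can, plain aluminium, 66 across, 115 tall; origin at the centre of its underside
- polish_tin: Bystander: flat dark tin, 72 across, 24 tall; origin at the centre of its underside
- bulb_box: Bystander: cardboard box 55 x 55 x 60; origin at the centre of its underside
- mug: Bystander: white mug, 80 across, 90 tall; origin at the centre of its underside
- jar: Bystander: lidded glass jar, 70 across, 90 tall; origin at the centre of its underside
- book: Bystander: blue book lying flat, 130 x 190 x 28; origin at the centre of its underside
- figurine: Bystander: white china figurine, 60 across, 105 tall; origin at the centre of its underside

How it is judged:
By the outcome, as a careful person would: the job done as asked, in the order asked, and still so for the second after the job is handed in, while the arm keeps its last pose, push and grip.
It also fails if it takes over 43 s, if anything falls off the work surface, if the arm or the gripper's body presses on something with over 40 N, if the wrist force passes 120 N, or if a joint passes its speed limit or range.

## Robot

A 6-joint arm with a two-finger parallel gripper is mounted at the origin on the work surface. World frame = base frame: x ahead of the robot, y to its left, z up, the work surface at z = 0. Lengths are in mm, angles in rad, forces in N, time in s.
With the tool pointing down it reaches from about 400 to 825 mm from the base axis. Payload 7 kg.
Tool frame: the origin (TCP) lies between the finger pads; the fingertips stand manip.tips_ahead ahead of it and the grasp point (between the pads) lies 11 mm behind it (manip.tips_ahead is the distance from the TCP to the fingertips, in mm); z points along the fingers, y is the line along which they close (so a half turn about z gives the same grasp; the last joint's range is limited). The gripper opens to 88 mm and grips with 3 to 60 N. Pads are 19 mm wide; open, the fingers measure 130 mm over their backs; the gripper's body (78 mm by 193 mm) begins 47 mm behind the grasp point.
Start: joints at [1.553, 0.359, 0.012, 0, -1.224, -0.288], TCP at [203.222, 643.658, 234.561] pointing down, gripper open.
Joint ranges: [-3.07, 3.07], [-1.43, 2.12], [-1.02, 1.25], [-3.03, 1.67], [-3.05, -0], [-3.03, 3.03]. Speed limits (rad/s): [2.39, 2.39, 3.01, 3.14, 3.14, 3.14].

## Interface

Orientations are given as [roll, pitch, yaw] about the fixed x, y, z axes, in that order (R = Rz(yaw) Ry(pitch) Rx(roll)).
In Python, from rig import manip gives the robot as it stands.
- The arm moves only by the tool send_rows, never from a script. Its argument "commands" is a list of rows, each an object with "linear": the shift along the tool's x, y, z each as a share of 0.03 m, from -1 to 1, a list of three; "dr": the turn, a rotation vector about the tool's x, y, z each as a share of 0.1 rad, from -1 to 1, a list of three; "claw": the closure, from -1 (fully open) to 1 (shut). A call has 1 to 8 rows; each row shifts and turns the commanded pose from where the row before left it, along the tool's axes as they then stand; what a row does not reach is not made up. A row lasts 1/12 s, in which the tool goes at most 41.7 mm and 7.16 degrees, less where a joint would pass 70% of its speed; a pose out of reach is approached as far as the arm can. A call with a number of a shift or a turn outside -1 to 1 is refused whole. A call with a gripper value outside its range is refused whole. The fingers move at their own pace and stop on an object; the grip force is fixed at half the most. Time passes only in rows, so rows that do not move let the fingers close. It gives the time, the measured TCP pose, the force, the opening and the grip force at its end, in the units of the state.
- manip.get_state(): the state, without advancing time (a new reading comes with each control period).
- manip.capture(name): name is "scene" or "top"; returns (picture, depth): 420x560x3 uint8, red, green, blue; 420x560 float32, mm along the optical axis (not along the pixel's ray), 0 where there is no reading.
- manip.get_calibration(name): a dict with "fx", "fy", "cx", "cy" (pixels), "R" (3x3) and "t" (3): a world point X has camera coordinates R X + t. Camera axes: x right, y down, z forward; pixel columns grow to the right and rows downward; lengths in mm; the calibration is good to about 2 mm. A picture is of the moment at which its call begins. get_calibration takes no time and is no camera call.
- manip.finish_job(): hands the job in; it is judged then, once.
The state is a dict: "time": time; "joint_pos": joint angles; "joint_vel": joint speeds; "joint_efforts": joint torques, N m; "eef_pos": TCP position; "tcp_rot": TCP orientation; "force": force on the tool from outside, world axes, zero at the start; "wrist_torque": the same for the moment, N m; "finger_gap": finger opening in mm; "grip_force": force on a finger pad.
Only numpy, scipy, OpenCV 4.12 (cv2) and the standard library are available. Lean on these libraries where they do the work, as an engineer would, in place of code of your own. Each camera call takes 0.05 s, during which the arm holds its last target. There are 200 camera calls.

## Working session

There is one attempt and no reset: what is moved stays moved. The work goes in short steps, Python scripts to look and compute and a tool call to move; the robot and the scene stay as the last step left them, time stands still between calls to the robot, and variables do not carry over. Pictures are saved under pics/ and viewed, at most 10 in all, crops included, and the job is handed in when it is done.

Besides the shell and the picture viewer there is one more tool, called after "Call:" by a JSON object that holds its "api" and its "payload". send_rows: Moves the arm, as the interface text tells. Its arguments: {"type":"object","properties":{"commands":{"type":"array","items":{"type":"object","properties":{"linear":{"type":"array","items":{"type":"number","minimum":-1,"maximum":1}},"dr":{"type":"array","items":{"type":"number","minimum":-1,"maximum":1}},"claw":{"type":"number"}}}}},"required":["commands"]}

```bash
mkdir -p pics; ls
python3 - <<'E'
from rig import manip
import cv2,numpy as np
print(manip.get_state(), manip.tips_ahead)
for n in("scene","top"):
    p,d=manip.capture(n);cv2.imwrite(f"pics/{n}0.png",p[:,:,::-1]);np.savez(f"{n}0.npz",p=p,d=d)
    print(n,manip.get_calibration(n),(d>0).mean())
E
```

```text
pics
{'time': 0.0, 'joint_pos': array([ 1.55310073e+00,  3.59412047e-01,  1.10708623e-02, -3.26147197e-04,
       -1.22411935e+00, -2.88114578e-01]), 'joint_vel': array([-0.00015866,  0.00038512,  0.00014262, -0.00131464,  0.00068214,
        0.0007414 ]), 'joint_efforts': array([ 3.26777138e-05, -5.82707405e+01,  2.93048108e+01,  6.99691325e+00,
        6.94245362e-03, -1.66459645e-04]), 'eef_pos': array([203.09990595, 643.22313981, 233.61596517]), 'tcp_rot': array([ 3.13990992e+00, -1.78956884e-04, -3.05921100e-01]), 'force': array([-0.22110321,  0.40984243,  0.37031808]), 'wrist_torque': array([-0.02547814, -0.01491569,  0.01267447]), 'grip_force': 0.0, 'finger_gap': 87.5181594993312} 8.0
scene {'fx': 384.0131324439615, 'fy': 384.0131324439615, 'cx': 281.22293798158074, 'cy': 204.86887779096983, 'R': array([[ 0.33495391,  0.94219554,  0.00856934],
       [ 0.61196967, -0.21062407, -0.76231924],
       [-0.71644888,  0.26058599, -0.64714445]]), 't': array([-208.20240355, -248.91552584, 1346.66085673])} 0.9959736394557823
top {'fx': 426.29846766890273, 'fy': 426.29846766890273, 'cx': 281.9817942331371, 'cy': 214.68590191169937, 'R': array([[-0.01057796, -0.99993886, -0.00322327],
       [-0.98641422,  0.01096325, -0.16391096],
       [ 0.16393628,  0.00144564, -0.98646987]]), 't': array([  35.2489842 ,  554.0370189 , 1211.49680915])} 0.9959523809523809
```

View pics/top0.png

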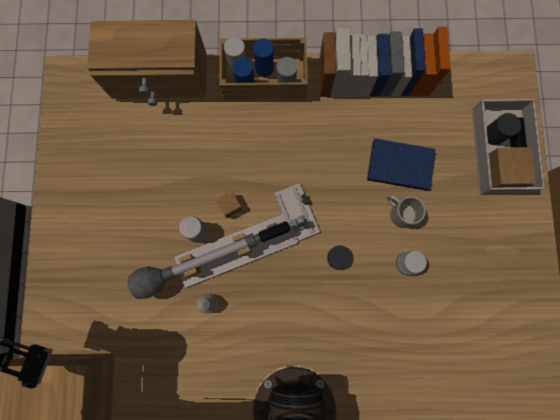

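View pics/scene0.png

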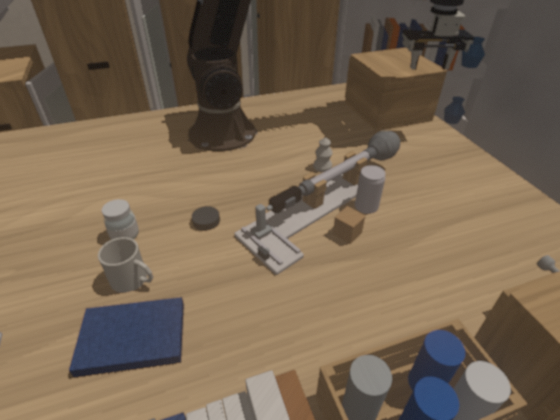

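The top view shows the dock with its brush at (147,282), grip at (273,231) and post at (298,222). Dock +x points right and slightly up in the picture, and the slide opens upward, away from the robot. Next I'll measure the grip, tube and post.

```bash
cat > h.py <<'E'
import numpy as np,cv2
from rig import manip
def cloud(n,p=None,d=None):
    if d is None: p,d=manip.capture(n)
    c=manip.get_calibration(n); v,u=np.mgrid[:420,:560]
    X=np.stack([(u-c['cx'])/c['fx']*d,(v-c['cy'])/c['fy']*d,d],-1)
    return p,(X-c['t'])@c['R'],d>0   # R^T (X-t)
E
python3 - <<'E'
from h import *
for n in("top","scene"):
    f=np.load(n+"0.npz");p,W,ok=cloud(n,f['p'],f['d'])
    roi=ok&(W[...,0]>250)&(W[...,0]<650)&(W[...,1]>-120)&(W[...,1]<420)
    hi=roi&(W[...,2]>60)&(W[...,2]<125)
    g=p.astype(int)
    blk=hi&(g.max(-1)<60)&(W[...,1]<200)&(W[...,2]>75)
    lab,L,st,ce=cv2.connectedComponentsWithStats(blk.astype(np.uint8))
    i=1+np.argmax(st[1:,4]);m=L==i
    top=m&(abs(W[...,2]-98)<6)
    q=W[top][:,:2].astype(np.float32)
    print(n,'grip',st[i],np.median(W[top],0),cv2.minAreaRect(q))
    # light grey high points along tube
    t=hi&~m&(g.max(-1)>=60)
    lab,L,st,ce=cv2.connectedComponentsWithStats(t.astype(np.uint8))
    for i in range(1,lab):
        if st[i,4]>8:
            w=W[L==i];print('  comp',st[i],w.mean(0).round(),w.min(0).round(),w.max(0).round())
    im=p[:,:,::-1]
    c=im[170:300,120:340] if n=="top" else im[110:290,220:420]
    c=cv2.resize(c,None,fx=3.3 if n=="top" else 3.2,fy=3.3 if n=="top" else 3.2,interpolation=cv2.INTER_CUBIC)
    c=np.clip(c*1.6,0,255).astype(np.uint8);cv2.imwrite(f"pics/{n}crop.png",c)
E
```

```text
top grip [248 222  43  26 381] [499.94146243  54.83942291  96.10332843] ((494.96771240234375, 70.95687103271484), (28.683568954467773, 125.69525909423828), 21.11927032470703)
  comp [222 201   9   3  12] [592. 192.  61.] [588. 181.  60.] [595. 204.  64.]
  comp [219 202   5   6  12] [584. 208.  61.] [577. 202.  60.] [591. 213.  63.]
  comp [229 203   6   4  11] [583. 175.  62.] [579. 169.  60.] [588. 184.  64.]
  comp [179 216  23  24 414] [512. 286. 112.] [480. 256.  74.] [545. 316. 121.]
  comp [296 216   8   8  50] [532. -19.  99.] [522. -30.  70.] [542. -10. 106.]
  comp [279 221   9   3  10] [526.  27.  94.] [522.  15.  89.] [529.  38.  98.]
  comp [ 162  222  116   55 1271] [436. 225.  91.] [377.  44.  72.] [527. 366. 101.]
  comp [289 222   4   5  14] [521.   5.  84.] [515.   1.  79.] [527.  10.  88.]
  comp [138 269  21  26 257] [365. 404. 116.] [330. 373. 100.] [397. 420. 125.]
  comp [196 296  15  17 174] [301. 250.  86.] [277. 234.  60.] [322. 274. 105.]
scene grip [270 188  31  23 200] [507.47250513  52.67548354  98.16276474] ((508.45025634765625, 49.86198425292969), (21.750694274902344, 82.3180160522461), 20.505271911621094)
  comp [ 255  131  139   93 3046] [467. 227.  94.] [333. -33.  60.] [548. 420. 125.]
  comp [316 137  16  19 205] [310. 245.  80.] [285. 224.  60.] [325. 270. 107.]
  comp [335 206  31  21 303] [591. 187.  62.] [556. 152.  60.] [625. 224.  64.]
```

View pics/topcrop.png

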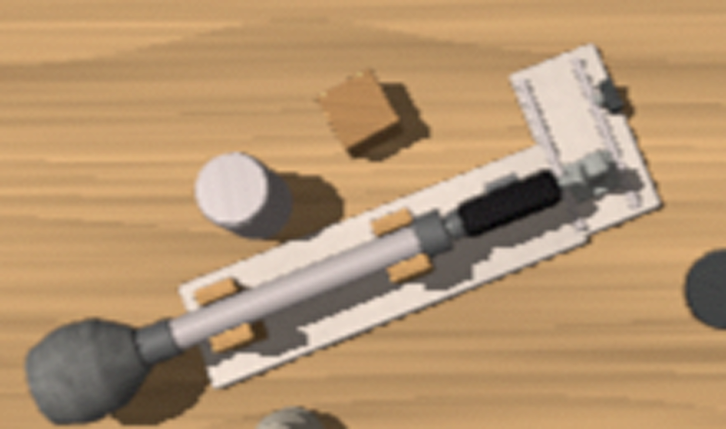

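View pics/scenecrop.png

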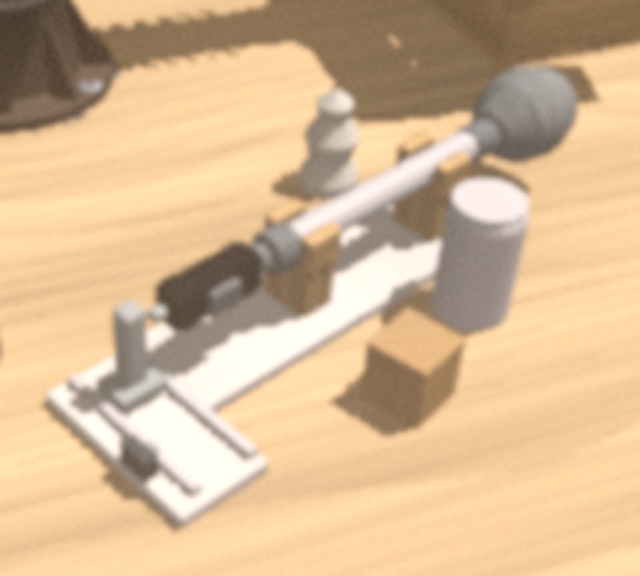

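The crops show the post just ahead of the grip nose, with the slide rail opening toward world +x. The button is on the grip's far side. The detent block is on the cross board, at about (612,97) in the top crop.

```bash
cat >> h.py <<'E'
def frame(o,a): # dock->world
    ex=np.array([np.sin(a),-np.cos(a)]);ey=np.array([np.cos(a),np.sin(a)]);return np.array(o),ex,ey
E
python3 - <<'E'
from h import *
for n in("top","scene"):
    f=np.load(n+"0.npz");p,W,ok=cloud(n,f['p'],f['d']);g=p.astype(int)
    o,ex,ey=frame([500,52],np.radians(20.8))
    D=np.stack([(W[...,:2]-o)@ex,(W[...,:2]-o)@ey,W[...,2]],-1)
    # tube ridge per-bin mid of y extents
    xs=[];ys=[]
    for x in range(-300,-110,12):
        m=ok&(abs(D[...,0]-x)<6)&(abs(D[...,1])<22)&(D[...,2]>85)&(D[...,2]<110)&(g.min(-1)>90)&(g.max(-1)-g.min(-1)<40)
        if m.sum()>5: q=D[m];t=q[q[:,2]>q[:,2].max()-4];xs.append(x);ys.append(np.median(t[:,1]))
    print(n,'tube fit',np.polyfit(xs,ys,1),np.round(ys,1))
    gm=ok&(g.max(-1)<75)&(abs(D[...,0])<58)&(abs(D[...,1])<30)&(D[...,2]>92)&(D[...,2]<104)
    q=D[gm];print('grip',gm.sum(),np.percentile(q,[1,5,50,95,99],axis=0).round(1).tolist(),cv2.minAreaRect(q[:,:2].astype(np.float32)))
    # colour-classified grip by plane-casting pixel contour at z=98
    pm=ok&(D[...,0]>60)&(D[...,0]<110)&(abs(D[...,1])<40)&(D[...,2]>98)&(D[...,2]<108)
    q=D[pm];print('post',pm.sum(),q.mean(0),q.min(0),q.max(0))
    k=ok&(D[...,0]>40)&(D[...,0]<140)&(D[...,1]>-60)&(D[...,1]<140)&(D[...,2]>9)&(g.min(-1)>95)&(D[...,2]<30)
    q=D[k];r=cv2.minAreaRect(q[:,:2].astype(np.float32));print('board',np.percentile(q,[1,99],axis=0).round(),r)
    bm=ok&(D[...,0]>60)&(abs(D[...,0]-0)<25)&(D[...,1]>14)&(D[...,1]<32)
E
```

```text
top tube fit [-0.00420712 -0.892687  ] [-0.4  0.7 -0.1  0.6 -2.5  1.4  2.4 -0.7  3.3 -0.3 -2.7 -1.3  0.4  0.9
 -1.2 -0.7]
grip 300 [[-47.2, -11.7, 92.2], [-41.3, -10.2, 92.6], [-1.0, 1.7, 96.1], [38.6, 13.8, 99.7], [42.4, 16.0, 101.2]] ((-4.488536834716797, 3.374823570251465), (30.559246063232422, 95.84550476074219), 89.59921264648438)
post 38 [ 78.1007039    4.72340763 100.49893739] [68.80862434 -4.4310027  98.14439461] [ 88.22219986  13.48003168 106.37515302]
board [[ 42. -41.   9.]
 [127. 120.  27.]] ((83.56416320800781, 37.99182891845703), (88.83226776123047, 167.63461303710938), 0.78444504737854)
scene tube fit [1.42143102e-04 2.42897890e+00] [2.5 1.9 3.7 1.2 4.1 1.1 3.6 1.5 1.9 3.1 2.  2.  1.3 2.9 2.2 3.4]
grip 259 [[-37.5, -7.3, 92.5], [-33.8, -4.9, 93.4], [6.1, 7.9, 98.5], [42.5, 16.2, 100.6], [44.2, 17.7, 101.1]] ((2.573230743408203, 6.93589973449707), (87.21755981445312, 31.053667068481445), 0.13737547397613525)
post 53 [ 81.46198805   6.22233401 102.17089257] [72.44623858 -5.3619638  98.2064385 ] [ 89.48316576  14.50044852 105.17816274]
board [[ 45. -39.  10.]
 [130. 122.  26.]] ((85.30441284179688, 39.98164749145508), (90.56556701660156, 165.71067810058594), 0.5824824571609497)
```

The measurements agree: dock origin ≈ (500.5, 52.5), +x at 20.8° off world -y, and post at dock y≈5. At a yaw of -1.208, tool x is dock +x and tool y is dock -y. I'll turn there while closing the fingers.

Call:
{"api": "send_rows", "payload": {"commands": [{"dr": [0, 0, 1], "linear": [0, 0, 0], "claw": 1}, {"dr": [0, 0, 1], "linear": [0, 0, 0], "claw": 1}, {"dr": [0, 0, 1], "linear": [0, 0, 0], "claw": 1}, {"dr": [0, 0, 1], "linear": [0, 0, 0], "claw": 1}, {"dr": [0, 0, 1], "linear": [0, 0, 0], "claw": 1}, {"dr": [0, 0, 1], "linear": [0, 0, 0], "claw": 1}, {"dr": [0, 0, 1], "linear": [0, 0, 0], "claw": 1}, {"dr": [0, 0, 1], "linear": [0, 0, 0], "claw": 1}]}}

```text
time: 0.77
eef_pos: [203.1, 643.4, 234.0]
tcp_rot: [3.141, -0.001, -1.111]
force: [-0.6, 0.9, 0.6]
finger_gap: 40.1
grip_force: 0.0
```

Call:
{"api": "send_rows", "payload": {"commands": [{"dr": [0, 0, 1], "linear": [0.95, -0.04, 0], "claw": 1}, {"dr": [0, 0, 0], "linear": [0.98, -0.04, 0], "claw": 1}, {"dr": [0, 0, 0], "linear": [0.98, -0.04, 0], "claw": 1}, {"dr": [0, 0, 0], "linear": [0.98, -0.04, 0], "claw": 1}, {"dr": [0, 0, 0], "linear": [0.98, -0.04, 0], "claw": 1}, {"dr": [0, 0, 0], "linear": [0.98, -0.04, 0], "claw": 1}, {"dr": [0, 0, 0], "linear": [0.98, -0.04, 0], "claw": 1}, {"dr": [0, 0, 0], "linear": [0.98, -0.04, 0], "claw": 1}]}}

```text
time: 1.43
eef_pos: [298.6, 427.8, 234.3]
tcp_rot: [3.141, -0.0, -1.206]
force: [0.0, -0.3, -0.7]
finger_gap: 0.4
grip_force: 0.0
```

Call:
{"api": "send_rows", "payload": {"commands": [{"dr": [0, 0, 0], "linear": [0.98, -0.04, 0], "claw": 1}, {"dr": [0, 0, 0], "linear": [0.98, -0.04, 0], "claw": 1}, {"dr": [0, 0, 0], "linear": [0.98, -0.04, 0], "claw": 1}, {"dr": [0, 0, 0], "linear": [0.98, -0.04, 0], "claw": 1}, {"dr": [0, 0, 0], "linear": [0.98, -0.04, 0], "claw": 1}, {"dr": [0, 0, 0], "linear": [0.98, -0.04, 0], "claw": 1}, {"dr": [0, 0, 0], "linear": [0.98, -0.04, 0], "claw": 1}, {"dr": [0, 0, 0], "linear": [0.98, -0.04, 0], "claw": 1}]}}

```text
time: 2.1
eef_pos: [391.4, 211.6, 234.5]
tcp_rot: [3.141, 0.0, -1.206]
force: [0.8, -1.2, 0.4]
finger_gap: 0.5
grip_force: 0.0
```

```bash
cat >> h.py <<'E'
O=frame([500.5,52.5],np.radians(20.8))
def dock(s=None):
    s=s or manip.get_state();e=s['eef_pos'];o,ex,ey=O
    print('t',round(s['time'],2),'dock',round((e[:2]-o)@ex,1),round((e[:2]-o)@ey,1),round(e[2],1),'rot',s['tcp_rot'].round(3),'F dock',round(s['force'][:2]@ex,1),round(s['force'][:2]@ey,1),round(s['force'][2],1),'gap',round(s['finger_gap'],1),'grip',round(s['grip_force'],1))
E
python3 -c "
from h import *
dock()"
```

```text
t 2.1 dock -187.5 -45.5 234.5 rot [ 3.141  0.    -1.206] F dock 1.4 0.3 0.4 gap 0.5 grip 0.0
```

Call:
{"api": "send_rows", "payload": {"commands": [{"dr": [0, 0, 0], "linear": [1, -0.02, 0], "claw": 1}, {"dr": [0, 0, 0], "linear": [1, -0.02, 0], "claw": 1}, {"dr": [0, 0, 0], "linear": [1, -0.02, 0], "claw": 1}, {"dr": [0, 0, 0], "linear": [1, -0.02, 0], "claw": 1}, {"dr": [0, 0, 0], "linear": [1, -0.02, 0], "claw": 1}, {"dr": [0, 0, 0], "linear": [1, -0.02, 0], "claw": 1}, {"dr": [0, 0, 0], "linear": [1, -0.02, 0], "claw": 1}, {"dr": [0, 0, 0], "linear": [0.8, 0, 0], "claw": 1}]}}

```text
time: 2.77
eef_pos: [479.0, -5.8, 234.4]
tcp_rot: [3.141, 0.0, -1.206]
force: [0.6, 0.1, 0.3]
finger_gap: 0.4
grip_force: 0.0
```

Call:
{"api": "send_rows", "payload": {"commands": [{"dr": [0, 0, 0], "linear": [0, 0, 0], "claw": 1}, {"dr": [0, 0, 0], "linear": [0, 0, 0], "claw": 1}]}}

```text
time: 2.93
eef_pos: [478.6, -5.0, 234.0]
tcp_rot: [3.14, 0.0, -1.209]
force: [0.4, 1.1, 0.1]
finger_gap: 0.5
grip_force: 0.0
```

```bash
python3 -c "
from h import *
dock()"
```

```text
t 2.93 dock 46.0 -40.9 234.0 rot [ 3.14   0.    -1.209] F dock -0.9 0.8 0.1 gap 0.5 grip 0.0
```

Call:
{"api": "send_rows", "payload": {"commands": [{"dr": [0, 0, 0], "linear": [0.8, 0, 0], "claw": 1}, {"dr": [0, 0, 0], "linear": [0.33, 0, 0.5], "claw": 1}, {"dr": [0, 0, 0], "linear": [0, 0, 0.9], "claw": 1}, {"dr": [0, 0, 0], "linear": [0, 0, 0.9], "claw": 1}, {"dr": [0, 0, 0], "linear": [0, 0, 0.9], "claw": 1}, {"dr": [0, 0, 0], "linear": [0, 0, 0.9], "claw": 1}, {"dr": [0, 0, 0], "linear": [0, 0, 0.8], "claw": 1}, {"dr": [0, 0, 0], "linear": [0, 0, 0.5], "claw": 1}]}}

```text
time: 3.6
eef_pos: [489.2, -34.9, 70.2]
tcp_rot: [3.139, 0.001, -1.205]
force: [0.1, 0.3, -0.5]
finger_gap: 0.1
grip_force: 0.0
```

Call:
{"api": "send_rows", "payload": {"commands": [{"dr": [0, 0, 0], "linear": [0, 0, 0], "claw": 1}, {"dr": [0, 0, 0], "linear": [0, 0, 0], "claw": 1}]}}

```text
time: 3.77
eef_pos: [490.4, -35.0, 72.3]
tcp_rot: [3.14, -0.0, -1.205]
force: [0.6, -1.1, 0.9]
finger_gap: 0.5
grip_force: 0.0
```

```bash
python3 -c "
from h import *
dock()
p,d=manip.capture('scene');c=cv2.resize(p[110:290,220:420,::-1],None,fx=3,fy=3);cv2.imwrite('pics/s1.png',np.clip(c*1.5,0,255).astype('uint8'))"
```

```text
t 3.77 dock 78.2 -40.5 72.3 rot [ 3.14  -0.    -1.205] F dock 1.2 0.2 0.9 gap 0.5 grip 0.0
```

View pics/s1.png

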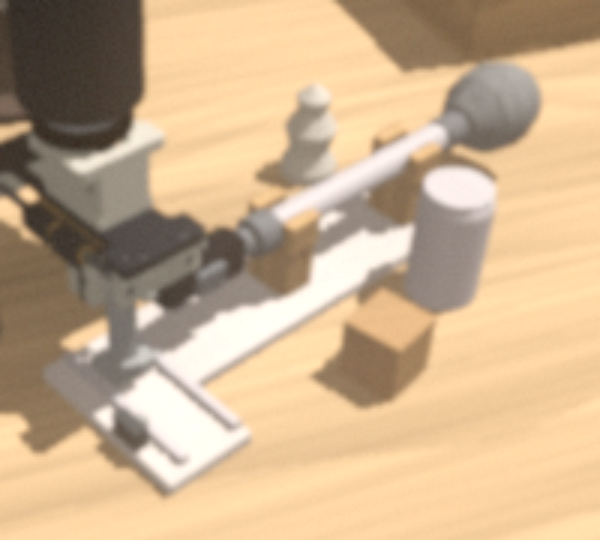

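The closed gripper stands behind the post at (120,310), clear of the grip. Pushing along dock +y.

Call:
{"api": "send_rows", "payload": {"commands": [{"dr": [0, 0, 0], "linear": [0, -0.25, 0], "claw": 1}, {"dr": [0, 0, 0], "linear": [0, -0.25, 0], "claw": 1}, {"dr": [0, 0, 0], "linear": [0, -0.25, 0], "claw": 1}, {"dr": [0, 0, 0], "linear": [0, -0.25, 0], "claw": 1}, {"dr": [0, 0, 0], "linear": [0, -0.25, 0], "claw": 1}, {"dr": [0, 0, 0], "linear": [0, -0.25, 0], "claw": 1}, {"dr": [0, 0, 0], "linear": [0, -0.25, 0], "claw": 1}, {"dr": [0, 0, 0], "linear": [0, -0.25, 0], "claw": 1}]}}

```text
time: 4.48
eef_pos: [547.6, -13.9, 72.5]
tcp_rot: [3.141, -0.0, -1.206]
force: [-1.1, -0.6, 1.3]
finger_gap: 0.4
grip_force: 0.8
```

```bash
cat > k.py <<'E'
from h import *
dock()
for n in("scene","top"):
    p,W,ok=cloud(n,*manip.capture(n));o,ex,ey=O
    D=np.stack([(W[...,:2]-o)@ex,(W[...,:2]-o)@ey,W[...,2]],-1)
    # keeper's foot/post low part, and post just under top
    g=p.astype(int);sel=ok&(abs(D[...,0]-80)<16)&(D[...,1]>-30)&(D[...,1]<110)
    for lo,hi in((28,60),(98,106)):
        q=D[sel&(D[...,2]>lo)&(D[...,2]<hi)]
        if len(q)>4: print(n,lo,len(q),np.percentile(q[:,1],[2,50,98]).round(1),np.percentile(q[:,0],[2,98]).round(1))
E
python3 k.py
```

```text
t 4.48 dock 78.8 20.5 72.5 rot [ 3.141 -0.    -1.206] F dock 0.2 -1.2 1.3 gap 0.4 grip 0.8
scene 28 174 [34.4 58.3 68.3] [65.2 95.4]
scene 98 47 [26.9 47.4 58.1] [81.2 89.6]
```

Call:
{"api": "send_rows", "payload": {"commands": [{"dr": [0, 0, 0], "linear": [0, -0.15, 0], "claw": 1}, {"dr": [0, 0, 0], "linear": [0, -0.15, 0], "claw": 1}, {"dr": [0, 0, 0], "linear": [0, -0.1, 0], "claw": 1}, {"dr": [0, 0, 0], "linear": [0, -0.1, 0], "claw": 1}]}}

```text
time: 4.92
eef_pos: [559.0, -9.4, 72.2]
tcp_rot: [3.137, 0.0, -1.206]
force: [-5.6, 0.0, 1.6]
finger_gap: 0.2
grip_force: 2.8
```

Call:
{"api": "send_rows", "payload": {"commands": [{"dr": [0, 0, 0], "linear": [0, -0.1, 0], "claw": 1}]}}

```text
time: 5.0
eef_pos: [562.7, -8.0, 72.2]
tcp_rot: [3.14, 0.0, -1.206]
force: [-2.4, 1.0, 0.1]
finger_gap: 0.2
grip_force: 0.7
```

Call:
{"api": "send_rows", "payload": {"commands": [{"dr": [0, 0, 0], "linear": [0, -0.08, 0], "claw": 1}]}}

```text
time: 5.08
eef_pos: [566.4, -6.7, 72.6]
tcp_rot: [-3.141, -0.0, -1.206]
force: [0.2, -0.9, 0.9]
finger_gap: 0.2
grip_force: 0.0
```

```bash
python3 k.py
```

```text
t 5.08 dock 78.8 40.6 72.6 rot [-3.141 -0.    -1.206] F dock 0.9 -0.1 0.9 gap 0.2 grip 0.0
scene 28 175 [55.8 79.8 89.1] [65.5 95.1]
scene 98 53 [46.3 68.1 80.9] [81.  90.2]
```

The force rose to about 6 N, then fell to 0. The post's far face now reads about 81, so the keeper is at ≈70 and fully open. I'll lift, open the fingers, and go above the grip.

Call:
{"api": "send_rows", "payload": {"commands": [{"dr": [0, 0, 0], "linear": [0, 0.1, -0.4], "claw": 1}, {"dr": [0, 0, 0], "linear": [0, 0, -1], "claw": 1}, {"dr": [0, 0, 0], "linear": [0, 0, -1], "claw": 1}, {"dr": [0, 0, 0], "linear": [0, 0, -0.7], "claw": -1}, {"dr": [0, 0, 0], "linear": [-0.8, 0.4, 0], "claw": -1}, {"dr": [0, 0, 0], "linear": [-1, 0.5, 0], "claw": -1}, {"dr": [0, 0, 0], "linear": [-0.8, 0.3, 0], "claw": -1}, {"dr": [0, 0, 0], "linear": [0, 0, 0], "claw": -1}]}}

```text
time: 5.85
eef_pos: [499.3, 53.8, 167.0]
tcp_rot: [-3.14, 0.001, -1.204]
force: [-0.9, 0.3, -0.4]
finger_gap: 28.2
grip_force: 0.0
```

Call:
{"api": "send_rows", "payload": {"commands": [{"dr": [0, 0, 0], "linear": [0, 0, 0], "claw": -1}, {"dr": [0, 0, 0], "linear": [0, 0, 0], "claw": -1}, {"dr": [0, 0, 0], "linear": [0, 0, 0], "claw": -1}, {"dr": [0, 0, 0], "linear": [0, 0, 0], "claw": -1}, {"dr": [0, 0, 0], "linear": [0, 0, 0], "claw": -1}]}}

```text
time: 6.27
eef_pos: [502.0, 51.6, 165.4]
tcp_rot: [3.141, -0.0, -1.207]
force: [-0.4, 0.1, -0.1]
finger_gap: 61.7
grip_force: 0.0
```

```bash
python3 k.py
```

```text
t 6.27 dock 1.4 1.1 165.4 rot [ 3.141 -0.    -1.207] F dock -0.3 -0.3 -0.1 gap 61.7 grip 0.0
scene 28 172 [55.7 79.8 89.1] [65.8 95.1]
scene 98 59 [61.6 73.5 80.3] [71.4 89.5]
top 28 6 [53.9 56.6 61.7] [90.5 95.1]
```

The post top is centred at about 71, confirmed open. Descend onto the grip.

Call:
{"api": "send_rows", "payload": {"commands": [{"dr": [0, 0, 0], "linear": [0, 0, 0], "claw": -1}, {"dr": [0, 0, 0], "linear": [0, 0, 0], "claw": -1}, {"dr": [0, 0, 0], "linear": [0, 0, 0.7], "claw": -1}, {"dr": [0, 0, 0], "linear": [-0.05, 0, 0.7], "claw": -1}, {"dr": [0, 0, 0], "linear": [0, 0, 0.7], "claw": -1}, {"dr": [0, 0, 0], "linear": [0, 0, 0.6], "claw": -1}, {"dr": [0, 0, 0], "linear": [0, 0, 0.5], "claw": -1}, {"dr": [0, 0, 0], "linear": [0, 0, 0], "claw": -1}]}}

```text
time: 7.03
eef_pos: [499.3, 52.7, 66.8]
tcp_rot: [3.136, -0.0, -1.206]
force: [-1.3, -1.0, 0.3]
finger_gap: 87.8
grip_force: 0.0
```

```bash
python3 -c "
from h import *
dock()
p,d=manip.capture('scene');c=cv2.resize(p[110:290,220:420,::-1],None,fx=3,fy=3);cv2.imwrite('pics/s2.png',np.clip(c*1.5,0,255).astype('uint8'))"
```

```text
t 7.03 dock -0.6 -1.1 66.8 rot [ 3.136 -0.    -1.206] F dock 0.5 -1.6 0.3 gap 87.8 grip 0.0
```

View pics/s2.png

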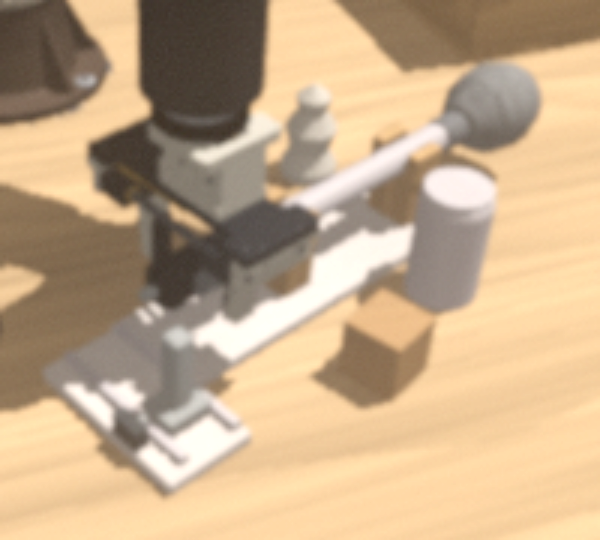

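The post stands at (178,370), well clear of the nose. The fingers straddle the grip at (200,290) and the button is between them. Close.

Call:
{"api": "send_rows", "payload": {"commands": [{"dr": [0, 0, 0], "linear": [0, 0, 0], "claw": 1}, {"dr": [0, 0, 0], "linear": [0, 0, 0], "claw": 1}, {"dr": [0, 0, 0], "linear": [0, 0, 0], "claw": 1}, {"dr": [0, 0, 0], "linear": [0, 0, 0], "claw": 1}, {"dr": [0, 0, 0], "linear": [0, 0, 0], "claw": 1}, {"dr": [0, 0, 0], "linear": [0, 0, 0], "claw": 1}, {"dr": [0, 0, 0], "linear": [0, 0, 0], "claw": 1}, {"dr": [0, 0, 0], "linear": [0, 0, 0], "claw": 1}]}}

```text
time: 7.75
eef_pos: [501.7, 53.7, 69.8]
tcp_rot: [-3.14, 0.0, -1.206]
force: [4.1, 0.4, -2.9]
finger_gap: 40.1
grip_force: 1.8
```

Call:
{"api": "send_rows", "payload": {"commands": [{"dr": [0, 0, 0], "linear": [0, 0, 0], "claw": 1}, {"dr": [0, 0, 0], "linear": [0, 0, 0], "claw": 1}, {"dr": [0, 0, 0], "linear": [0, 0, 0], "claw": 1}, {"dr": [0, 0, 0], "linear": [0, 0, 0], "claw": 1}, {"dr": [0, 0, 0], "linear": [0, 0, 0], "claw": 1}]}}

```text
time: 8.17
eef_pos: [501.3, 53.6, 69.8]
tcp_rot: [-3.141, -0.0, -1.206]
force: [-0.4, 1.0, 4.3]
finger_gap: 30.8
grip_force: 30.0
```

```bash
python3 -c "
from h import *
dock()"
```

```text
t 8.17 dock -0.7 1.2 69.8 rot [-3.141 -0.    -1.206] F dock -1.0 -0.0 4.3 gap 30.8 grip 30.0
```

Gap 30.8 at 30 N means the button is fully in. Now pull along +x, in stages.

Call:
{"api": "send_rows", "payload": {"commands": [{"dr": [0, 0, 0], "linear": [0.2, 0, 0], "claw": 1}, {"dr": [0, 0, 0], "linear": [0.35, 0, 0], "claw": 1}, {"dr": [0, 0, 0], "linear": [0.4, 0, 0], "claw": 1}, {"dr": [0, 0, 0], "linear": [0.4, 0, 0], "claw": 1}]}}

```text
time: 8.5
eef_pos: [515.9, 15.9, 69.8]
tcp_rot: [-3.141, 0.001, -1.205]
force: [-1.3, 5.2, 5.0]
finger_gap: 31.0
grip_force: 30.0
```

```bash
python3 -c "
from h import *
dock()"
```

```text
t 8.5 dock 39.6 1.4 69.8 rot [-3.141e+00  1.000e-03 -1.205e+00] F dock -5.3 0.6 5.0 gap 31.0 grip 30.0
```

Call:
{"api": "send_rows", "payload": {"commands": [{"dr": [0, 0, 0], "linear": [0.5, 0, 0], "claw": 1}, {"dr": [0, 0, 0], "linear": [0.5, 0, 0], "claw": 1}, {"dr": [0, 0, 0], "linear": [0.5, 0, 0], "claw": 1}, {"dr": [0, 0, 0], "linear": [0.5, 0, 0], "claw": 1}, {"dr": [0, 0, 0], "linear": [0.5, 0, 0], "claw": 1}, {"dr": [0, 0, 0], "linear": [0.5, 0, 0], "claw": 1}, {"dr": [0, 0, 0], "linear": [0.4, 0, 0], "claw": 1}, {"dr": [0, 0, 0], "linear": [0.2, 0, 0], "claw": 1}]}}

```text
time: 9.17
eef_pos: [555.0, -85.6, 69.8]
tcp_rot: [-3.14, 0.0, -1.206]
force: [0.4, 6.8, 4.1]
finger_gap: 30.6
grip_force: 30.0
```

```bash
cat > g.py <<'E'
from h import *
import sys
dock()
o,ex,ey=O
for n in("scene","top"):
    p,W,ok=cloud(n,*manip.capture(n));g=p.astype(int)
    D=np.stack([(W[...,:2]-o)@ex,(W[...,:2]-o)@ey,W[...,2]],-1)
    nose=ok&(abs(D[...,1])<7)&(abs(D[...,2]-82)<9)&(D[...,0]>60)&(D[...,0]<260)
    q=D[nose]
    if len(q):print(n,'max x near axis',np.sort(q[:,0])[-6:].round(1),'expected nose 58+ext')
    cv2.imwrite(f'pics/{n}{sys.argv[1]}.png',np.clip(cv2.resize(p[110:290,180:400,::-1],None,fx=3,fy=3)*1.5,0,255).astype('uint8'))
E
python3 g.py 3
```

```text
t 9.17 dock 148.4 1.9 69.8 rot [-3.14   0.    -1.206] F dock -6.2 2.8 4.1 gap 30.6 grip 30.0
scene max x near axis [206.  206.2 206.5 206.8 206.9 207.6] expected nose 58+ext
top max x near axis [ 99.6  99.9 102.  102.5 103.1 104.2] expected nose 58+ext
```

Call:
{"api": "send_rows", "payload": {"commands": [{"dr": [0, 0, 0], "linear": [0.2, 0, 0], "claw": 1}, {"dr": [0, 0, 0], "linear": [0.15, 0, 0], "claw": 1}]}}

```text
time: 9.43
eef_pos: [558.4, -94.3, 69.8]
tcp_rot: [-3.14, 0.0, -1.205]
force: [0.5, 7.5, 5.2]
finger_gap: 30.5
grip_force: 30.0
```

Call:
{"api": "send_rows", "payload": {"commands": [{"dr": [0, 0, 0], "linear": [0.05, 0, 0], "claw": 1}]}}

```text
time: 9.52
eef_pos: [559.0, -95.9, 69.8]
tcp_rot: [-3.14, 0.0, -1.206]
force: [-0.8, 10.4, 6.6]
finger_gap: 30.4
grip_force: 30.0
```

Call:
{"api": "send_rows", "payload": {"commands": [{"dr": [0, 0, 0], "linear": [0.04, 0, 0], "claw": 1}]}}

```text
time: 9.6
eef_pos: [559.0, -96.0, 69.8]
tcp_rot: [-3.14, 0.002, -1.206]
force: [-3.6, 19.1, 9.9]
finger_gap: 30.8
grip_force: 30.0
```

```bash
python3 g.py 4
```

```text
t 9.6 dock 159.6 2.0 69.8 rot [-3.140e+00  2.000e-03 -1.206e+00] F dock -19.1 3.5 9.9 gap 30.8 grip 30.0
scene max x near axis [217.4 217.4 217.5 217.6 217.7 217.8] expected nose 58+ext
top max x near axis [112.  113.9 114.2 114.9 125.4 130.6] expected nose 58+ext
```

It is against the hard stop: 19 N, with the nose at dock x≈218 = 58+160. I'll hold a moment and check that it is stable.

Call:
{"api": "send_rows", "payload": {"commands": [{"dr": [0, 0, 0], "linear": [0, 0, 0], "claw": 1}, {"dr": [0, 0, 0], "linear": [0, 0, 0], "claw": 1}, {"dr": [0, 0, 0], "linear": [0, 0, 0], "claw": 1}, {"dr": [0, 0, 0], "linear": [0, 0, 0], "claw": 1}, {"dr": [0, 0, 0], "linear": [0, 0, 0], "claw": 1}, {"dr": [0, 0, 0], "linear": [0, 0, 0], "claw": 1}]}}

```text
time: 10.2
eef_pos: [559.0, -95.9, 69.8]
tcp_rot: [-3.14, 0.001, -1.205]
force: [-0.7, 10.3, 5.6]
finger_gap: 30.2
grip_force: 30.0
```

```bash
python3 g.py 5; python3 k.py
```

```text
t 10.2 dock 159.5 2.0 69.8 rot [-3.140e+00  1.000e-03 -1.205e+00] F dock -9.9 3.1 5.6 gap 30.2 grip 30.0
scene max x near axis [216.8 217.  218.  218.4 218.6 218.8] expected nose 58+ext
top max x near axis [107.7 109.9 111.2 112.7 114.3 115.2] expected nose 58+ext
t 10.3 dock 159.5 2.0 69.8 rot [-3.140e+00  1.000e-03 -1.205e+00] F dock -10.6 3.7 5.9 gap 30.7 grip 30.0
scene 28 167 [55.4 79.4 89.3] [65.8 94.9]
scene 98 60 [62.7 73.  80.7] [71.8 89.8]
```

View pics/scene5.png

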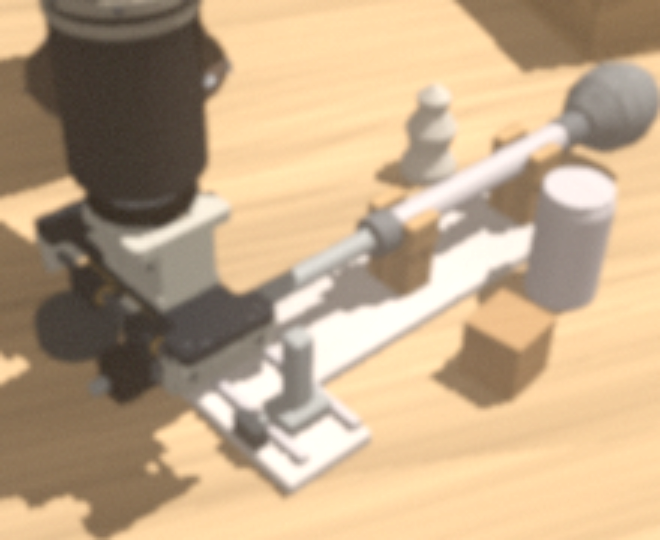

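The picture shows the inner tube extended, with its stages at about (330,255), the grip held at (125,370), and the post parked at (298,370). The bystanders are undisturbed and the pull is steady at about 10 N.

```bash
python3 -c "
from rig import manip
print(manip.finish_job())"
```

```text
the job is handed in; nothing more can be done
None
```

The lock slide is fully open, and the arm is holding the grip against the second stop (about 160 mm out) with the button squeezed; no bystander was touched, and the job was handed in at about 10 s of robot time.

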